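# Sweep the stamped discs off the sorting deck

### The job

Clear the sorting deck: take the wooden sweeping block by its handle, set it down flat on the deck behind the three steel discs, and sweep it along the deck to the open end, pressed down steadily with about 10 N so that no disc slips under it, until all the discs have dropped into the catch pan. Move the discs only with the block, not with the fingers, then set the block back upright on its rubber mat and let go. Leave the mug and the yellow wheel where they are.

Things in the scene. Friction and masses are not known exactly. Their poses are not given: they have to be found in the camera images.
- deck: Sorting deck: fixed sheet-metal deck on short legs, 206 mm wide (its x), 360 mm long (its y), bare rigid face 90 mm above the table. Origin on the table under its centre. Flanges 3 mm thick stand 10 mm above the face along both long sides and at the end y = -180 mm; inside width 200 mm. The end at y = +180 mm is open. Sweeping goes along its +y.
- deck_face (a point): Centre of the deck's bare face, 90 mm above the table; same axes as the deck.
- deck_lip (a point): Middle of the deck's open edge (deck y = +180 mm), at the height of the face.
- pan: Fixed open grey sheet-metal catch pan standing under the deck's open end, 230 mm (x) by 170 mm (y), 60 mm tall, 3 mm walls and floor; same axes as the deck. Origin on the table under its centre, 75 mm beyond the lip; its near wall stands 10 mm back under the lip.
- mat: Black rubber mat lying flat on the table, fixed, 220 by 110 mm (x, y), 4 mm thick; origin at the centre of its underside. The block stands on it at the start and goes back onto it.
- block: Loose sweeping block like a plasterer's float, 0.34 to 0.5 kg: flat 4 mm rubber sole 176 mm (x) by 52 mm (y), steel and wood above it to 18 mm, and a wooden bar handle along x, 130 mm long, 26 mm wide (y), 52 to 78 mm above the sole, on posts at x = +-48 mm (76 mm free between them). Origin at the centre of the sole's underside, z up. Same when turned half round.
- block_grip (a point): Middle of the block's handle, 65 mm above the sole's underside.
- disc1: Loose dark steel disc, 60 mm across, 4 mm thick, about 0.09 kg, lying flat on the deck; origin at the centre of its underside. At the start its centre lies between 60 mm behind and 140 mm ahead of the deck's centre (deck y), and within 60 mm of the deck's centre line.
- disc2: Loose dark steel disc, 60 mm across, 4 mm thick, about 0.09 kg, lying flat on the deck; origin at the centre of its underside. At the start its centre lies between 60 mm behind and 140 mm ahead of the deck's centre (deck y), and within 60 mm of the deck's centre line.
- disc3: Loose dark steel disc, 60 mm across, 4 mm thick, about 0.09 kg, lying flat on the deck; origin at the centre of its underside. At the start its centre lies between 60 mm behind and 140 mm ahead of the deck's centre (deck y), and within 60 mm of the deck's centre line.
- mug: Bystander: open steel cup, 80 mm across, 85 mm tall; origin at the centre of its underside.
- wheel: Bystander: pale yellow nylon wheel lying flat, 74 mm across, 26 mm thick; origin at the centre of its underside.

How it is judged (in metres and radians):
On the way, in this order (a step that is already met when the one before it is completed fails the run):
1. the block stands flat on the deck behind all the discs, pressed down (3 to 30 N) (contact force between block and deck between 3 and 30 N and y of block in the frame of deck between -0.18 and -0.1 m and angle between block's own z axis and vertical below 0.09 rad and z of block in the frame of deck_face between -0.004 and 0.003 m), for 0.15 s.
2. still flat and pressed down, it sweeps the first third of the deck (contact force between block and deck between 3 and 30 N and y of block in the frame of deck between -0.09 and -0.03 m and angle between block's own z axis and vertical below 0.09 rad and z of block in the frame of deck_face between -0.004 and 0.003 m), for 0.2 s.
3. still flat and pressed down, it sweeps the middle (contact force between block and deck between 3 and 30 N and y of block in the frame of deck between -0.02 and 0.05 m and angle between block's own z axis and vertical below 0.09 rad and z of block in the frame of deck_face between -0.004 and 0.003 m), for 0.2 s.
4. still flat and pressed down, it sweeps on towards the open end (contact force between block and deck between 3 and 30 N and y of block in the frame of deck between 0.06 and 0.13 m and angle between block's own z axis and vertical below 0.09 rad and z of block in the frame of deck_face between -0.004 and 0.003 m), for 0.2 s.
5. all three discs lie in the catch pan (x of disc1 in the frame of pan between -0.115 and 0.115 m and y of disc1 in the frame of pan between -0.085 and 0.085 m and z of each of disc1, disc2, disc3 in the frame of pan below 0.06 m and linear speed of each of disc1, disc2, disc3 below 0.05 m/s and x of disc2 in the frame of pan between -0.115 and 0.115 m and y of disc2 in the frame of pan between -0.085 and 0.085 m and x of disc3 in the frame of pan between -0.115 and 0.115 m and y of disc3 in the frame of pan between -0.085 and 0.085 m), for 0.2 s.
At the end, for the whole second after the job is handed in: All three discs lie at rest inside the catch pan; the block stands at rest, sole down, on its mat (centre within 45 mm of the mat's centre along each mat axis), released (all of step 5 and x of block in the frame of mat between -0.045 and 0.045 m and y of block in the frame of mat between -0.045 and 0.045 m and z of block in the frame of mat between 0.001 and 0.008 m and angle between block's own z axis and vertical below 0.09 rad and linear speed of block below 0.02 m/s); the robot touches nothing.
It fails at once if a disc is touched by the fingers (contact force between the fingers and disc1 above 0.5 N or contact force between the fingers and disc2 above 0.5 N or contact force between the fingers and disc3 above 0.5 N).
It fails at once if the mug or the wheel is moved by more than 20 mm (distance of any of mug, wheel from where it was at the start of the episode above 0.02 m).
It also fails if it takes over 64 s, if anything falls off the work surface, if the arm or the gripper's body presses on something with over 40 N, if the wrist force passes 120 N, or if a joint passes its speed limit or range.

### The arm

A 6-joint arm with a two-finger parallel gripper is mounted at the origin on the work surface. World frame = base frame: x ahead of the robot, y to its left, z up, the work surface at z = 0. Lengths are in m, angles in degrees, forces in N, time in s.
With the tool pointing down it reaches from about 0.35 to 0.875 m from the base axis. Payload 4.2 kg.
Tool frame: the origin (TCP) lies midway between the tips of the shut fingers; the grasp point (between the pads) lies 19 mm behind it; z points along the fingers, y is the line along which they close (so a half turn about z gives the same grasp; the last joint's range is limited). The gripper opens to 87 mm and grips with 3 to 60 N. Pads are 19 mm wide; open, the fingers measure 117 mm over their backs; the gripper's body (75 mm by 190 mm) begins 51 mm behind the grasp point.
Start: joints at [90.39, 22.042, 0.453, 0, -68.411, -14.817], TCP at [0.156, 0.605, 0.183] pointing down, gripper open.
Joint ranges: [-179.83, 179.83], [-69.29, 118.12], [-61.27, 80.66], [-181.25, 117.63], [-171.15, -9.14], [-177.46, 177.46]. Speed limits (degrees/s): [159.86, 159.86, 180, 180, 180, 180].

### API

Orientations are given as a 3x3 rotation matrix whose columns are the frame's x, y, z axes.
In Python, from station import sense, capture, finish_job, silhouettes, landmark_of gives the robot as it stands.
- The arm moves only by the tool step_arm, never from a script. Its arguments are lists of equal length, an entry for each row: "linear": the shift along the tool's x, y, z in mm, a list of three; "delta_rot": the turn, a rotation vector about the tool's x, y, z in rad, a list of three; "grip": the finger opening in mm, from 0 to 87. A call has 1 to 10 rows; each row shifts and turns the commanded pose from where the row before left it, along the tool's axes as they then stand; what a row does not reach is not made up. A row lasts 1/8 s, in which the tool goes at most 62.5 mm and 10.7 degrees, less where a joint would pass 70% of its speed; a pose out of reach is approached as far as the arm can. A call with a gripper value outside its range is refused whole. The fingers move at their own pace and stop on an object; the grip force is fixed at half the most. Time passes only in rows, so rows that do not move let the fingers close. It gives the time, the measured TCP pose, the force, the opening and the grip force at its end, in the units of the state.
- sense(): the state, without advancing time (a new reading comes with each control period).
- capture(name): name is "side" or "top" or "wrist"; returns a dict with "img" (384x512x3 uint8, red, green, blue), "fx", "fy", "cx", "cy" (pixels), "world_to_cam" (4x4, takes a point from world to camera coordinates); the wrist camera has in their place "mount" (4x4, takes a point from camera to tool coordinates, whose origin is the TCP and whose axes are the flange's). Camera axes: x right, y up, looking along -z (the intrinsics and any distortion apply to the point x, -y, -z); pixel columns grow to the right and rows downward; lengths in m; the calibration is good to about 2 mm. A picture is of the moment at which its call begins: read the wrist's pose just before it. There is no depth.
- finish_job(): hands the job in; it is judged then, once.
Trained networks look in the newest picture that a camera, given by its name, has taken for a name from the list of things; names that differ only in an ending like _2 or _b are one class to them, and where a whole thing is asked for, a point or a joint stands for the part that bears it (a point fixed in the world has none). Each returns a list of dicts, best first, with "score" (0 to 1); they miss things now and then, are a little off and sometimes report something else, mostly with a low value. They report only what shows in the picture. A call takes as long as a camera call.
- silhouettes(camera, label): "mask" (384x512 bool, what is visible of it) and "point" ([column, row] in pixels, amid what is visible of it).
- landmark_of(camera, label): "point" ([column, row] in pixels: a listed point, or the origin of a listed thing).
The state is a dict: "time_s": time; "joints": joint angles; "joint_velocities": joint speeds; "effort": joint torques, N m; "tcp_pos": TCP position; "ee_rot": TCP orientation; "wrist_force": force on the tool from outside, world axes, zero at the start; "moment": the same for the moment, N m; "gripper_width": opening from 0.0 (shut) to 1.0 (fully open); "gripper_force": force on a finger pad.
Only numpy, scipy, OpenCV 4.12 (cv2) and the standard library are available. Lean on these libraries where they do the work, as an engineer would, in place of code of your own. Each camera call takes 0.05 s, during which the arm holds its last target. There are 200 camera calls.

## Working session

There is one attempt and no reset: what is moved stays moved. The work goes in short steps, Python scripts to look and compute and a tool call to move; the robot and the scene stay as the last step left them, time stands still between calls to the robot, and variables do not carry over. Pictures are saved under pics/ and viewed, at most 10 in all, crops included, and the job is handed in when it is done.

Besides the shell and the picture viewer there is one more tool, called by a JSON object that holds its "method" and its "body". step_arm: Moves the arm, as the interface text tells. Its arguments: {"type":"object","properties":{"linear":{"type":"array"},"delta_rot":{"type":"array"},"grip":{"type":"array"}},"required":["linear","delta_rot","grip"]}

```bash
mkdir -p pics; ls
cat > h.py <<'E'
import numpy as np, cv2
from station import *
def ray(c,px,s=None):
    # world origin and direction of pixel
    v=np.array([(px[0]-c['cx'])/c['fx'],-(px[1]-c['cy'])/c['fy'],-1.])
    if 'world_to_cam' in c: M=np.linalg.inv(c['world_to_cam'])
    else:
        T=np.eye(4);T[:3,:3]=s['ee_rot'];T[:3,3]=s['tcp_pos'];M=T@c['mount']
    return M[:3,3],M[:3,:3]@v
def at_z(c,px,z,s=None):
    o,d=ray(c,px,s);return o+d*(z-o[2])/d[2]
E
python3 - <<'E'
from h import *
s=sense();print({k:np.round(v,3).tolist() for k,v in s.items()})
for n in['side','top','wrist']:
    c=capture(n);cv2.imwrite(f'pics/{n}0.png',c['img'][...,::-1])
    print(n,c['fx'],c['cx'],c['cy'],[k for k in c])
    for l,z in [('deck',0),('deck_face',.09),('deck_lip',.09),('pan',0),('mat',0),('block',.004),('block_grip',.069),('disc1',.09),('mug',0),('wheel',0)]:
        for r in landmark_of(n,l)[:3]:
            print(l,round(r['score'],2),np.round(r['point'],1),np.round(at_z(c,r['point'],z,s)[:2],3))
E
```

```text
pics
{'time_s': 0.0, 'joints': [90.389, 22.094, 0.38, -0.028, -68.411, -14.816], 'joint_velocities': [-0.033, -0.058, -0.01, -0.093, 0.069, -0.097], 'effort': [0.001, -39.066, 18.74, 4.22, 0.011, -0.0], 'tcp_pos': [0.156, 0.605, 0.182], 'ee_rot': [[0.968, -0.249, -0.0], [-0.249, -0.968, -0.002], [0.0, 0.002, -1.0]], 'wrist_force': [0.315, -1.047, -0.26], 'moment': [0.015, 0.032, 0.059], 'gripper_force': 0.0, 'gripper_width': 0.994}
side 476.6609576717224 257.2200363292028 193.40925576028891 ['img', 'fx', 'fy', 'cx', 'cy', 'world_to_cam']
deck 0.82 [259.7 189.1] [0.61  0.046]
deck_face 0.94 [257.7 166.5] [0.604 0.048]
deck_lip 0.64 [243.5 140.1] [0.63  0.216]
pan 0.68 [237.2 144.1] [0.656 0.338]
mat 0.9 [264.5 289.4] [ 0.435 -0.346]
mat 0.52 [244.3 136.9] [0.702 0.374]
mat 0.33 [230.8 147.3] [0.626 0.328]
block 0.64 [262.8 289.9] [ 0.429 -0.349]
block_grip 0.67 [263.9 268.2] [ 0.438 -0.338]
disc1 0.71 [262.8 177.2] [ 0.593 -0.012]
disc1 0.53 [266.5 157.9] [0.652 0.081]
disc1 0.51 [230.8 148.6] [0.57  0.184]
mug 0.92 [339.  245.4] [ 0.696 -0.292]
wheel 0.82 [350.3 294.4] [ 0.623 -0.456
[... 319 characters left out ...]
ck_lip 0.72 [357.4 232.9] [ 0.431 -0.337]
pan 0.64 [157.2 163. ] [0.661 0.3  ]
mat 0.56 [355.4 229.5] [ 0.441 -0.352]
mat 0.28 [357.4 230.5] [ 0.438 -0.358]
block 0.66 [352.6 229.1] [ 0.443 -0.342]
block_grip 0.58 [357.6 230.8] [ 0.438 -0.343]
block_grip 0.3 [231.8 180.2] [0.594 0.044]
disc1 0.87 [245.3 177.5] [0.599 0.001]
disc1 0.87 [218.8 162.5] [0.646 0.083]
disc1 0.62 [184.6 186.9] [0.571 0.187]
mug 0.76 [332.9 150.9] [ 0.7   -0.283]
mug 0.28 [383.5 177.7] [ 0.61  -0.447]
wheel 0.73 [388.1 174.1] [ 0.622 -0.462]
wheel 0.5 [157.1 165.5] [0.652 0.3  ]
wheel 0.18 [217.8 160.6] [0.668 0.097]
wrist 331.898002617487 255.3830539814396 198.74429459143497 ['img', 'fx', 'fy', 'cx', 'cy', 'mount']
```

View pics/top0.png

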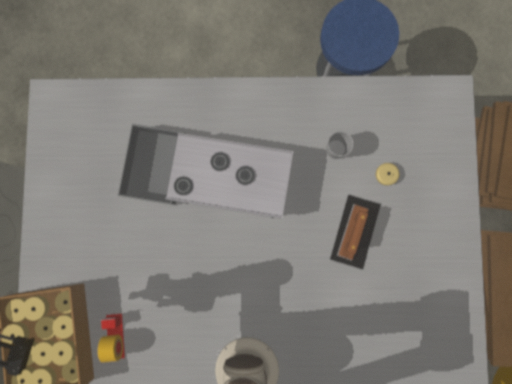

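View pics/side0.png

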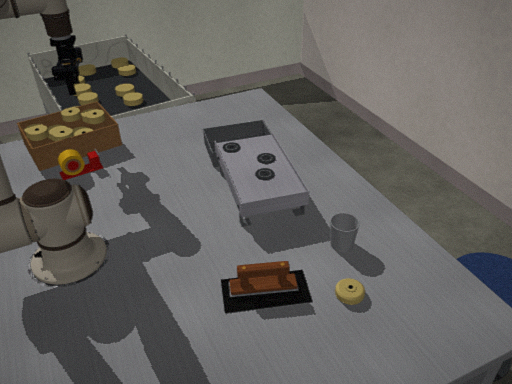

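The top view shows the deck at columns 168–293 and rows 135–215, with its open end on the left. The discs are at (220,161), (245,175) and (184,186), the block on its mat is at (356,231), the mug at (340,146) and the wheel at (388,174). Next I'll fit the deck, mat and block orientations from the masks.

Run:
```python
from h import *
c=capture('top');cc=capture('side')
for cam,c in (('top',c),('side',cc)):
  for l,z in [('deck',.098),('mat',.004),('pan',.06),('block',.022),('block_grip',.082)]:
    for r in silhouettes(cam,l)[:1]:
        m=r['mask'].astype(np.uint8)
        cn=max(cv2.findContours(m,0,cv2.CHAIN_APPROX_NONE)[0],key=cv2.contourArea)
        w=np.float32([at_z(c,p[0],z)[:2]*1000 for p in cn])
        (x,y),wh,a=cv2.minAreaRect(w)
        print(cam,l,round(r['score'],2),m.sum(),np.round([x,y,*wh,a],1))
c=capture('top')
# rectified at z=.1 , 1px = 0.8mm; u: +x world up? u=-y, v=-x
def rect(z,x0,y0,w,h,s):
    def pr(X):
        p=c['world_to_cam']@np.r_[X,1];return [c['cx']+c['fx']*p[0]/-p[2],c['cy']+c['fy']*p[1]/p[2]]
    W=[(x0,y0),(x0,y0-w),(x0-h,y0-w),(x0-h,y0)]
    H=cv2.getPerspectiveTransform(np.float32([pr((a,b,z)) for a,b in W]),np.float32([(0,0),(w/s,0),(w/s,h/s),(0,h/s)]))
    return cv2.warpPerspective(c['img'][...,::-1],H,(int(w/s),int(h/s)),flags=cv2.INTER_CUBIC)
a=rect(.1,.75,.40,.55,.30,.001); b=rect(.004,.55,-.2,.25,.30,.001)
cv2.imwrite('pics/rect.png',np.hstack([a,b]))
```

```text
top deck 0.94 6924 [604.   49.2 359.2 209.3  80.8]
top mat 0.65 310 [617.8   8.2  62.7  63.1  90. ]
top pan 0.64 3607 [646.4 299.1 183.3 236.9  80.9]
top block 0.76 894 [ 433.3 -338.6   54.4  171.4   70.5]
top block_grip 0.85 897 [ 434.  -324.7   52.2  164.9   70.7]
side deck 0.74 4989 [589.4  -2.4 443.1 227.6  80.2]
side mat 0.73 635 [ 626.2 -446.9   88.5   72.7   54.5]
side pan 0.77 1095 [633.7 257.3 256.2 243.5  80.5]
side block 0.59 1916 [ 437.1 -326.8  109.7  172.9   71.3]
side block_grip 0.56 1916 [ 412.7 -376.9  103.2  160.5   70.9]
```

View pics/rect.png

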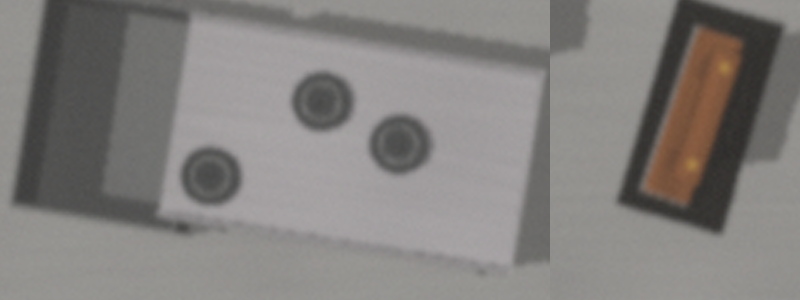

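{"method": "step_arm", "body": {"linear": [[45,28,-6],[45,28,-6],[45,28,-6],[45,28,-6],[45,28,-6],[45,28,-6],[45,28,-6],[45,27,-6],[12,52,2],[12,52,2]], "delta_rot": [[0,0,0],[0,0,0],[0,0,0],[0,0,0],[0,0,0],[0,0,0],[0,0,0],[0,0,0],[0,0,0],[0,0,0]], "grip": [87,87,87,87,87,87,87,87,87,87]}}

```text
time_s: 3.55
tcp_pos: [0.4463, 0.1912, 0.2267]
ee_rot: [[0.968, -0.25, 0.0], [-0.25, -0.968, -0.0], [0.0, 0.0, -1.0]]
wrist_force: [1.6, -0.8, -0.9]
gripper_width: 0.998
gripper_force: 0.0
```

{"method": "step_arm", "body": {"linear": [[12,52,2],[12,52,2],[12,52,2],[12,52,2],[12,52,2],[12,52,2],[12,52,2],[12,52,2],[12,52,2],[12,52,2]], "delta_rot": [[0,0,0],[0,0,0],[0,0,0],[0,0,0],[0,0,0],[0,0,0],[0,0,0],[0,0,0],[0,0,0],[0,0,0.08]], "grip": [87,87,87,87,87,87,87,87,87,87]}}

```text
time_s: 4.8
tcp_pos: [0.4326, -0.3425, 0.207]
ee_rot: [[0.945, -0.328, 0.001], [-0.328, -0.945, -0.0], [0.001, 0.0, -1.0]]
wrist_force: [0.4, 1.1, 0.9]
gripper_width: 1.001
gripper_force: 0.0
```

{"method": "step_arm", "body": {"linear": [[0,0,0],[0,0,0]], "delta_rot": [[0,0,0],[0,0,0]], "grip": [87,87]}}

```text
time_s: 5.05
tcp_pos: [0.4325, -0.3405, 0.2066]
ee_rot: [[0.945, -0.326, -0.0], [-0.326, -0.945, 0.0], [-0.001, -0.0, -1.0]]
wrist_force: [0.3, 0.7, 1.0]
gripper_width: 0.999
gripper_force: 0.0
```

```bash
cat > w.py <<'E'
from h import *
s=sense();R=np.array(s['ee_rot']);t=np.array(s['tcp_pos']);print(t.round(4),R.round(3).tolist(),s['wrist_force'])
c=capture('wrist')
import sys
cv2.imwrite(f'pics/{sys.argv[1]}.png',c['img'][...,::-1])
for l,z in [('block_grip',.069),('block',.004),('mat',0)]:
    for r in landmark_of('wrist',l)[:2]:
        print(l,round(r['score'],2),np.round(r['point']),at_z(c,r['point'],z,s).round(4))
for l,z in [('block',.082),('mat',.004)]:
    for r in silhouettes('wrist',l)[:1]:
        m=r['mask'].astype(np.uint8)
        cn=max(cv2.findContours(m,0,cv2.CHAIN_APPROX_NONE)[0],key=cv2.contourArea)
        w=np.float32([at_z(c,p[0],z,s)[:2]*1000 for p in cn])
        (x,y),wh,a=cv2.minAreaRect(w);print(l,round(r['score'],2),np.round([x,y,*wh,a],1))
E
python3 w.py w1
```

```text
[ 0.4325 -0.3405  0.2066] [[0.945, -0.326, -0.0], [-0.326, -0.945, 0.0], [-0.001, -0.0, -1.0]] [0.31904924 0.74885605 0.95810488]
block_grip 0.73 [251. 175.] [ 0.4344 -0.3366  0.069 ]
block 0.83 [255. 167.] [ 0.4288 -0.339   0.004 ]
block 0.63 [ 442.8 -343.    43.4  151.6   71.3]
mat 0.71 [ 433.4 -349.2  109.9  220.5   73.2]
```

View pics/w1.png

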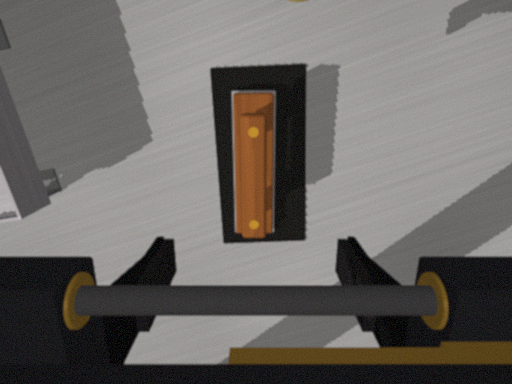

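The wrist view shows the handle at columns 241–266 and rows 114–237, lying on the mat at columns 212–306 and rows 65–242.

Run:
```python
from h import *
s=sense();c=capture('wrist')
p=[at_z(c,q,.082,s) for q in [(241,115),(265,115),(241,237),(266,237)]]
print(np.round(p,4), np.mean(p,0).round(4), [np.degrees(np.arctan2(*(a-b)[1::-1])).round(1) for a,b in ((p[0],p[2]),(p[1],p[3]))], np.linalg.norm(p[0]-p[2]))
q=[at_z(c,q,.022,s) for q in [(232,91),(275,91),(235,233),(275,232)]]
print(np.mean(q,0).round(4),[np.degrees(np.arctan2(*(a-b)[1::-1])).round(1) for a,b in ((q[0],q[2]),(q[1],q[3]))])
g=np.mean(p,0)-s['tcp_pos'];print((np.array(s['ee_rot']).T@g).round(4))
```

```text
[[ 0.4968 -0.3477  0.082 ]
 [ 0.4894 -0.3694  0.082 ]
 [ 0.3773 -0.3049  0.082 ]
 [ 0.3686 -0.3302  0.082 ]] [ 0.433  -0.3381  0.082 ] [np.float64(-19.7), np.float64(-18.0)] 0.12699222563698634
[ 0.4336 -0.3392  0.022 ] [np.float64(-18.9), np.float64(-17.9)]
[-0.0007 -0.0016  0.1253]
```

{"method": "step_arm", "body": {"linear": [[-1,-1.5,45],[0,0,45],[0,0,40],[0,0,26],[0,0,0],[0,0,0],[0,0,0],[0,0,0],[0,0,0],[0,0,0]], "delta_rot": [[0,0,0],[0,0,0],[0,0,0],[0,0,0],[0,0,0],[0,0,0],[0,0,0],[0,0,0],[0,0,0],[0,0,0]], "grip": [87,87,87,87,87,15,15,15,15,15]}}

```text
time_s: 6.65
tcp_pos: [0.4324, -0.3389, 0.0511]
ee_rot: [[0.945, -0.326, 0.0], [-0.326, -0.945, -0.0], [0.0, 0.0, -1.0]]
wrist_force: [-1.0, -0.5, 0.2]
gripper_width: 0.516
gripper_force: 0.0
```

{"method": "step_arm", "body": {"linear": [[0,0,0],[0,0,0],[0,0,-4],[0,0,-40],[0,0,-40],[0,0,-40],[0,0,-40],[0,0,0],[0,0,0]], "delta_rot": [[0,0,0],[0,0,0],[0,0,0],[0,0,0],[0,0,0],[0,0,0],[0,0,0],[0,0,0],[0,0,0]], "grip": [15,15,15,15,15,15,15,15,15]}}

```text
time_s: 7.78
tcp_pos: [0.4319, -0.3384, 0.2145]
ee_rot: [[0.945, -0.326, -0.0], [-0.326, -0.945, 0.001], [-0.001, -0.001, -1.0]]
wrist_force: [-0.1, 0.3, -0.4]
gripper_width: 0.176
gripper_force: 0.0
```

```bash
python3 w.py w2
```

```text
[ 0.4319 -0.3384  0.2145] [[0.945, -0.326, -0.0], [-0.326, -0.945, 0.001], [-0.001, -0.001, -1.0]] [-0.12813432  0.27269708 -0.42861244]
block_grip 0.78 [251. 172.] [ 0.4358 -0.3353  0.069 ]
block 0.61 [257. 160.] [ 0.4342 -0.3418  0.004 ]
block 0.69 [ 443.5 -342.6   43.4  150.1   70.9]
mat 0.64 [ 434.3 -349.5  111.   220.1   73.5]
```

View pics/w2.png

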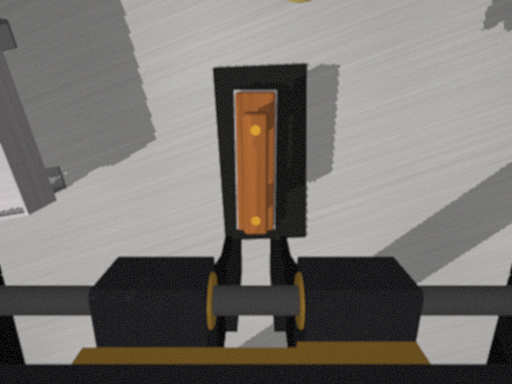

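I lifted before the fingers had closed. The block still stands on its mat, so I'll repeat the grasp and wait longer.

{"method": "step_arm", "body": {"linear": [[1,0,0],[0,0,0],[0,0,0],[0,0,0],[0,0,0],[0,0,45],[0,0,45],[0,0,45],[0,0,29],[0,0,0]], "delta_rot": [[0,0,0],[0,0,0],[0,0,0],[0,0,0],[0,0,0],[0,0,0],[0,0,0],[0,0,0],[0,0,0],[0,0,0]], "grip": [60,60,60,60,60,60,60,60,60,60]}}

```text
time_s: 9.32
tcp_pos: [0.4315, -0.3384, 0.0487]
ee_rot: [[0.945, -0.326, -0.005], [-0.326, -0.945, 0.002], [-0.006, -0.0, -1.0]]
wrist_force: [-0.7, -0.2, 1.2]
gripper_width: 0.688
gripper_force: 0.0
```

{"method": "step_arm", "body": {"linear": [[0,0,0],[0,0,0],[0,0,0],[0,0,0],[0,0,0],[0,0,0],[0,0,0],[0,0,0]], "delta_rot": [[0,0,0],[0,0,0],[0,0,0],[0,0,0],[0,0,0],[0,0,0],[0,0,0],[0,0,0]], "grip": [10,10,10,10,10,10,10,10]}}

```text
time_s: 10.32
tcp_pos: [0.4332, -0.3392, 0.0508]
ee_rot: [[0.945, -0.326, -0.0], [-0.326, -0.945, 0.0], [-0.0, 0.0, -1.0]]
wrist_force: [-0.4, 0.9, 0.2]
gripper_width: 0.121
gripper_force: 0.0
```

Run:
```python
from h import *
a=capture('side')['img'][180:340,170:400,::-1];b=capture('wrist')['img'][...,::-1]
a=cv2.resize(a,None,fx=1.9,fy=1.9)
b=cv2.resize(b,None,fx=.7,fy=.7)
o=np.zeros((310,800,3),np.uint8);o[:a.shape[0],:a.shape[1]]=a[:310];o[:b.shape[0],440:440+b.shape[1]]=b
cv2.imwrite('pics/d1.png',o);print(sense()['gripper_width'],capture('wrist')['mount'].round(3).tolist())
```

```text
0.11718363957962757 [[-0.001, 0.954, 0.3, 0.082], [1.0, 0.001, -0.0, 0.0], [-0.001, 0.3, -0.954, -0.202], [0.0, 0.0, 0.0, 1.0]]
```

View pics/d1.png

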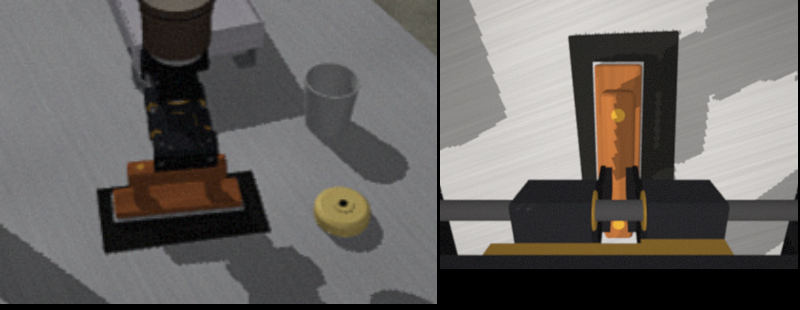

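Run:
```python
from h import *
s=sense();R=np.array(s['ee_rot']);t=np.array(s['tcp_pos']);print(t)
c=capture('side');W=c['world_to_cam'];print('campos',np.linalg.inv(W)[:3,3].round(2))
def pr(X):
    p=W@np.r_[X,1];return np.round([c['cx']+c['fx']*p[0]/-p[2],c['cy']+c['fy']*p[1]/p[2]],1)
for n,q in dict(tcp=(0,0,0),grasp=(0,0,-.019),body=(0,0,-.07),bodynear=(0,.095,-.07),bodyfar=(0,-.095,-.07),fingb=(0,.04,0),h=(0,.013,-.032),hL=(-.065,.013,-.032),hR=(.065,.013,-.032)).items():
    p=pr(t+R@np.array(q));print(n,p,((p-[170,180])*1.9).round())
for f in ('block_grip','block'):
    print([(round(r['score'],2),r['point']) for r in landmark_of('side',f)])
a=c['img'][215:315,200:320,::-1];a=cv2.resize(a,None,fx=6,fy=6,interpolation=cv2.INTER_CUBIC)
a=cv2.convertScaleAbs(a,alpha=1.8)
cv2.imwrite('pics/d2.png',a)
```

```text
[ 0.43323862 -0.33916577  0.05083361]
campos [ 0.07 -1.09  0.94]
tcp [262.6 274.1] [176. 179.]
grasp [262.5 268.8] [176. 169.]
body [262.5 254.1] [176. 141.]
bodynear [267.5 283.6] [185. 197.]
bodyfar [258.1 228.2] [167.  92.]
fingb [264.5 286.2] [180. 202.]
h [263.2 269. ] [177. 169.]
hL [236.7 271.3] [127. 173.]
hR [289.4 266.6] [227. 165.]
[(0.86, [264.8, 265.9])]
[(0.76, [267.0, 288.2])]
```

View pics/d2.png

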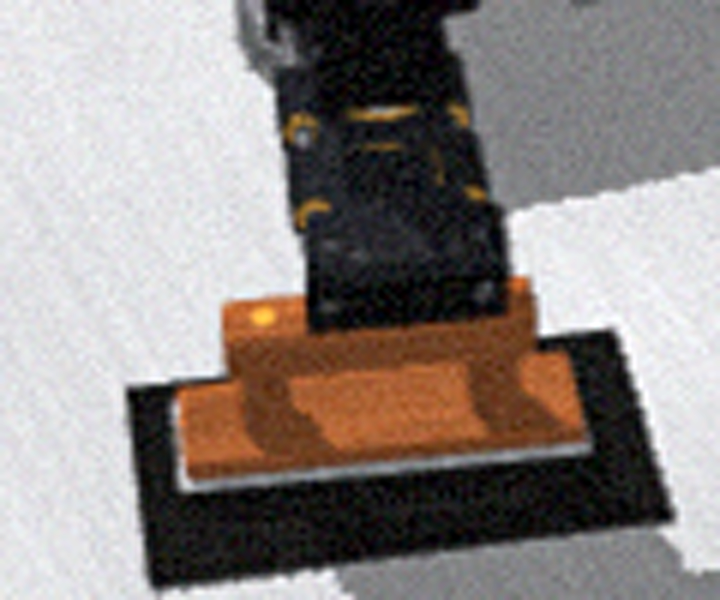

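The handle is at columns 237–290 and row 270. Its front face is unobstructed and the fingers sit on top of it in both views. So the real fingertips appear to be about 30 mm above the reported TCP. I'll open, go 20 mm lower, which is safe either way, and close again.

{"method": "step_arm", "body": {"linear": [[0,0,-15],[0,0,0],[0,0,0],[0,0,0],[0,0,0],[0,0,15],[0,0,10],[0,0,10],[0,0,0]], "delta_rot": [[0,0,0],[0,0,0],[0,0,0],[0,0,0],[0,0,0],[0,0,0],[0,0,0],[0,0,0],[0,0,0]], "grip": [60,60,60,60,60,60,60,60,60]}}

```text
time_s: 11.75
tcp_pos: [0.4324, -0.3388, 0.0295]
ee_rot: [[0.945, -0.326, -0.003], [-0.326, -0.945, 0.001], [-0.003, -0.0, -1.0]]
wrist_force: [0.3, 1.3, 0.4]
gripper_width: 0.689
gripper_force: 0.0
```

{"method": "step_arm", "body": {"linear": [[0,0,0],[0,0,0],[0,0,0],[0,0,0],[0,0,0],[0,0,0],[0,0,0]], "delta_rot": [[0,0,0],[0,0,0],[0,0,0],[0,0,0],[0,0,0],[0,0,0],[0,0,0]], "grip": [18,18,18,18,18,18,18]}}

```text
time_s: 12.62
tcp_pos: [0.4334, -0.3391, 0.031]
ee_rot: [[0.946, -0.326, 0.0], [-0.326, -0.946, -0.0], [0.0, -0.0, -1.0]]
wrist_force: [-0.2, 1.5, 2.7]
gripper_width: 0.294
gripper_force: 30.0
```

The opening reads 26 mm at 30 N, so the fingers now hold the handle, but shallowly. I'll regrip 15 mm deeper.

{"method": "step_arm", "body": {"linear": [[0,0,0],[0,0,0],[0,0,0],[0,0,8],[0,0,7],[0,0,0],[0,0,0]], "delta_rot": [[0,0,0],[0,0,0],[0,0,0],[0,0,0],[0,0,0],[0,0,0],[0,0,0]], "grip": [45,45,45,45,45,45,18]}}

```text
time_s: 13.5
tcp_pos: [0.4333, -0.3392, 0.0158]
ee_rot: [[0.945, -0.326, -0.0], [-0.326, -0.945, -0.0], [-0.0, 0.0, -1.0]]
wrist_force: [0.3, 0.1, 0.3]
gripper_width: 0.467
gripper_force: 0.0
```

{"method": "step_arm", "body": {"linear": [[0,0,0],[0,0,0],[0,0,0],[0,0,0],[0,0,0],[0,0,0]], "delta_rot": [[0,0,0],[0,0,0],[0,0,0],[0,0,0],[0,0,0],[0,0,0]], "grip": [18,18,18,18,18,18]}}

```text
time_s: 14.25
tcp_pos: [0.4335, -0.3391, 0.016]
ee_rot: [[0.945, -0.326, 0.0], [-0.326, -0.945, -0.0], [0.0, -0.0, -1.0]]
wrist_force: [0.5, 2.7, 1.3]
gripper_width: 0.299
gripper_force: 30.0
```

{"method": "step_arm", "body": {"linear": [[0,0,-20],[0,0,-50],[0,0,-55],[0,0,-55],[9,-42,0],[9,-42,0],[9,-42,0],[9,-42,0],[9,-43,0],[8,-43,0]], "delta_rot": [[0,0,0],[0,0,0],[0,0,0],[0,0,0],[0,0,0],[0,0,0],[0,0,0],[0,0,0],[0,0,0],[0,0,0]], "grip": [18,18,18,18,18,18,18,18,18,18]}}

```text
time_s: 15.5
tcp_pos: [0.5653, -0.1149, 0.1939]
ee_rot: [[0.945, -0.326, -0.004], [-0.326, -0.945, 0.001], [-0.004, 0.001, -1.0]]
wrist_force: [1.6, -0.4, -4.2]
gripper_width: 0.297
gripper_force: 30.0
```

{"method": "step_arm", "body": {"linear": [[8,-42,0],[0,0,0],[0,0,0],[0,0,0],[0,0,0]], "delta_rot": [[0,0,0],[0,0,-0.09],[0,0,-0.085],[0,0,0],[0,0,0]], "grip": [18,18,18,18,18]}}

```text
time_s: 16.12
tcp_pos: [0.5867, -0.0793, 0.1949]
ee_rot: [[0.987, -0.158, -0.002], [-0.158, -0.987, 0.0], [-0.002, 0.0, -1.0]]
wrist_force: [0.7, 0.3, -4.4]
gripper_width: 0.3
gripper_force: 30.0
```

Run:
```python
from h import *
s=sense();print(np.round(s['tcp_pos'],4),np.round(s['ee_rot'],3).tolist(),s['gripper_width'],np.round(s['wrist_force'],1))
a=capture('wrist')['img'][...,::-1];b=capture('side')['img'][100:300,150:400,::-1]
b=cv2.resize(b,None,fx=1.6,fy=1.6);a=cv2.resize(a,(400,300))
o=np.zeros((320,800,3),np.uint8);o[:300,:400]=a;o[:320,400:]=b
cv2.imwrite('pics/d3.png',o)
```

```text
[ 0.5867 -0.0793  0.1949] [[0.987, -0.158, -0.002], [-0.158, -0.987, 0.0], [-0.002, 0.0, -1.0]] 0.300425378283844 [ 0.7  0.3 -4.4]
```

View pics/d3.png

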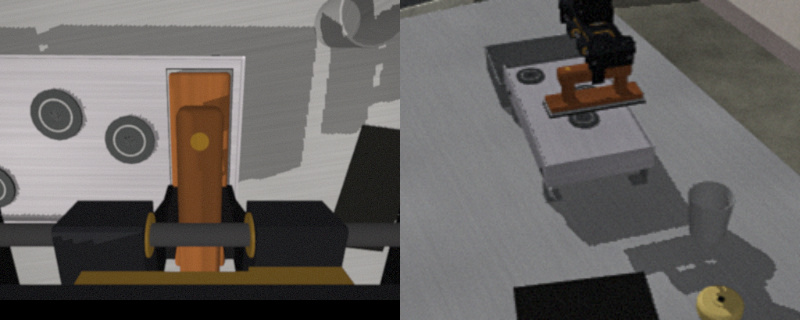

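The wrist view shows the deck's far-rear corner at about (243,57) of the half-size view, and two discs ahead of the block. I'll measure how far the deck edges are from the block.

Run:
```python
from h import *
s=sense();c=capture('wrist');R=np.array(s['ee_rot'])
g=cv2.cvtColor(c['img'],cv2.COLOR_RGB2GRAY)
crop=g[50:120,0:330];cv2.imwrite('pics/d4.png',cv2.resize(crop,(800,170),interpolation=cv2.INTER_CUBIC))
for col in (20,80,140,200): print(col,g[62:92,col].tolist())
for row in (110,150,190,220): print(row,g[row,292:325].tolist())
k=1.28
for q in [(20,72),(200,72),(311,73),(306,150),(303,220)]:
    w=at_z(c,q,.1,s);print(q,w.round(4),(R.T@(w-s['tcp_pos'])).round(4))
```

```text
20 [115, 114, 112, 111, 111, 110, 105, 121, 139, 163, 175, 170, 157, 163, 173, 181, 177, 174, 180, 179, 179, 176, 180, 177, 183, 182, 181, 184, 186, 180]
80 [118, 114, 110, 114, 113, 112, 113, 110, 128, 162, 181, 178, 166, 162, 169, 181, 184, 175, 184, 182, 184, 186, 185, 189, 183, 183, 185, 188, 185, 182]
140 [111, 112, 113, 118, 113, 114, 114, 116, 119, 143, 169, 183, 175, 168, 171, 176, 183, 180, 181, 181, 182, 181, 186, 186, 190, 182, 183, 187, 187, 182]
200 [118, 112, 117, 118, 117, 113, 115, 117, 118, 140, 165, 181, 180, 174, 167, 173, 179, 181, 180, 184, 185, 187, 188, 182, 186, 184, 187, 185, 185, 185]
110 [79, 75, 84, 93, 100, 109, 153, 181, 188, 185, 188, 190, 187, 187, 178, 164, 174, 182, 185, 173, 141, 114, 115, 110, 112, 111, 117, 112, 116, 116, 116, 117, 116]
150 [63, 82, 98, 95, 124, 167, 187, 188, 186, 184, 185, 181, 172, 165, 174, 181, 180, 165, 129, 114, 111, 114, 113, 111, 113, 113, 110, 106, 113, 107, 114, 112, 110]
190 [86, 90, 101, 133, 178, 189, 186, 186, 186, 182, 171, 164, 173, 183, 171, 161, 128, 119, 114, 119, 118, 113, 113, 116, 114, 114, 115, 115, 117, 110, 121, 114, 116]
220 [94, 100, 136, 170, 180, 180, 183, 181, 177, 166, 166, 180, 176, 164, 135, 119, 118, 119, 120, 124, 121, 120, 121, 117, 119, 119, 113, 121, 116, 114, 119, 118, 116]
(20, 72) [0.7162 0.0993 0.1   ] [ 0.0996 -0.1967  0.0953]
(200, 72) [ 0.6923 -0.0496  0.1   ] [ 0.0995 -0.046   0.0953]
(311, 73) [ 0.6769 -0.1414  0.1   ] [0.0986 0.0471 0.0953]
(306, 150) [ 0.6131 -0.1299  0.1   ] [0.0339 0.0458 0.0954]
(303, 220) [ 0.5467 -0.1195  0.1   ] [-0.0333  0.0459  0.0954]
```

{"method": "step_arm", "body": {"linear": [[-2.5,0,30],[0,0,35],[0,0,18],[0,0,4],[0,0,2],[0,0,0],[0,0,0]], "delta_rot": [[0,0,0],[0,0,0],[0,0,0],[0,0,0],[0,0,0],[0,0,0],[0,0,0]], "grip": [18,18,18,18,18,18,18]}}

```text
time_s: 17.15
tcp_pos: [0.5854, -0.0788, 0.1078]
ee_rot: [[0.988, -0.156, 0.002], [-0.156, -0.988, 0.0], [0.002, -0.0, -1.0]]
wrist_force: [-0.1, 0.7, -3.2]
gripper_width: 0.295
gripper_force: 30.0
```

{"method": "step_arm", "body": {"linear": [[0,0,1.5],[0,0,1.5],[0,0,0],[0,0,0]], "delta_rot": [[0,0,0],[0,0,0],[0,0,0],[0,0,0]], "grip": [18,18,18,18]}}

```text
time_s: 17.65
tcp_pos: [0.5849, -0.0788, 0.1039]
ee_rot: [[0.988, -0.156, 0.0], [-0.156, -0.988, -0.0], [0.0, 0.0, -1.0]]
wrist_force: [-0.8, 0.3, -5.0]
gripper_width: 0.297
gripper_force: 30.0
```

{"method": "step_arm", "body": {"linear": [[0,0,1],[0,0,0.5],[0,0,0]], "delta_rot": [[0,0,0],[0,0,0],[0,0,0]], "grip": [18,18,18]}}

```text
time_s: 18.02
tcp_pos: [0.5849, -0.0788, 0.1027]
ee_rot: [[0.988, -0.156, 0.0], [-0.156, -0.988, -0.0], [0.0, 0.0, -1.0]]
wrist_force: [0.1, -0.2, -2.8]
gripper_width: 0.296
gripper_force: 30.0
```

{"method": "step_arm", "body": {"linear": [[0,0,0.5],[0,0,0]], "delta_rot": [[0,0,0],[0,0,0]], "grip": [18,18]}}

```text
time_s: 18.27
tcp_pos: [0.5848, -0.0788, 0.1024]
ee_rot: [[0.988, -0.156, 0.0], [-0.156, -0.988, -0.0], [0.0, 0.0, -1.0]]
wrist_force: [-2.5, 1.6, 1.0]
gripper_width: 0.294
gripper_force: 30.0
```

{"method": "step_arm", "body": {"linear": [[0,0,0.6],[0,0,0],[0,0,0]], "delta_rot": [[0,0,0],[0,0,0],[0,0,0]], "grip": [18,18,18]}}

```text
time_s: 18.65
tcp_pos: [0.5846, -0.0789, 0.102]
ee_rot: [[0.988, -0.156, -0.0], [-0.156, -0.988, -0.0], [-0.0, 0.0, -1.0]]
wrist_force: [-5.5, 1.6, 4.0]
gripper_width: 0.296
gripper_force: 30.0
```

{"method": "step_arm", "body": {"linear": [[0,-1,0.4],[0,-3,0],[0,-4,0],[0,-4,0],[0,-4,0],[0,-4,0]], "delta_rot": [[0,0,0],[0,0,0],[0,0,0],[0,0,0],[0,0,0],[0,0,0]], "grip": [18,18,18,18,18,18]}}

```text
time_s: 19.4
tcp_pos: [0.5894, -0.0596, 0.102]
ee_rot: [[0.988, -0.156, 0.003], [-0.156, -0.988, -0.001], [0.003, 0.001, -1.0]]
wrist_force: [-2.0, -8.7, 12.4]
gripper_width: 0.296
gripper_force: 30.0
```

{"method": "step_arm", "body": {"linear": [[0,-5,-0.4],[0,-5,-0.3],[0,-5,0],[0,-5,0],[0,-5,0],[0,-5,0]], "delta_rot": [[0,0,0],[0,0,0],[0,0,0],[0,0,0],[0,0,0],[0,0,0]], "grip": [18,18,18,18,18,18]}}

```text
time_s: 20.15
tcp_pos: [0.593, -0.0297, 0.102]
ee_rot: [[0.988, -0.156, 0.0], [-0.156, -0.988, -0.001], [0.001, 0.001, -1.0]]
wrist_force: [-2.0, -10.8, 12.1]
gripper_width: 0.297
gripper_force: 30.0
```

{"method": "step_arm", "body": {"linear": [[0,-5,-0.4],[0,-5,-0.3],[0,-5,0],[0,-5,0],[0,-5,0],[0,-5,0],[0,-5,0],[0,-5,0]], "delta_rot": [[0,0,0],[0,0,0],[0,0,0],[0,0,0],[0,0,0],[0,0,0],[0,0,0],[0,0,0]], "grip": [18,18,18,18,18,18,18,18]}}

```text
time_s: 21.15
tcp_pos: [0.5984, 0.01, 0.102]
ee_rot: [[0.988, -0.156, -0.001], [-0.156, -0.988, -0.001], [-0.001, 0.001, -1.0]]
wrist_force: [-1.8, -3.8, 4.1]
gripper_width: 0.297
gripper_force: 30.0
```

{"method": "step_arm", "body": {"linear": [[0,-5,0],[0,-5,0],[0,-5,0],[0,-5,0],[0,-5,0],[0,-5,0],[0,-5,0],[0,-5,0]], "delta_rot": [[0,0,0],[0,0,0],[0,0,0],[0,0,0],[0,0,0],[0,0,0],[0,0,0],[0,0,0]], "grip": [18,18,18,18,18,18,18,18]}}

```text
time_s: 22.15
tcp_pos: [0.6045, 0.0494, 0.1021]
ee_rot: [[0.988, -0.156, -0.002], [-0.156, -0.988, -0.001], [-0.002, 0.001, -1.0]]
wrist_force: [-2.4, -9.6, 7.5]
gripper_width: 0.299
gripper_force: 30.0
```

{"method": "step_arm", "body": {"linear": [[0,-5,0],[0,-5,0],[0,-5,0],[0,-5,0],[0,-5,0],[0,-5,0],[0,-5,0],[0,-5,0]], "delta_rot": [[0,0,0],[0,0,0],[0,0,0],[0,0,0],[0,0,0],[0,0,0],[0,0,0],[0,0,0]], "grip": [18,18,18,18,18,18,18,18]}}

```text
time_s: 23.15
tcp_pos: [0.6107, 0.0887, 0.1021]
ee_rot: [[0.988, -0.156, -0.002], [-0.156, -0.988, -0.001], [-0.002, 0.002, -1.0]]
wrist_force: [0.5, -4.8, 0.1]
gripper_width: 0.298
gripper_force: 30.0
```

{"method": "step_arm", "body": {"linear": [[0,-5,0],[0,-5,0],[0,-5,0],[0,-5,0],[0,-5,0],[0,-5,0],[0,-5,0],[0,-5,0]], "delta_rot": [[0,0,0],[0,0,0],[0,0,0],[0,0,0],[0,0,0],[0,0,0],[0,0,0],[0,0,0]], "grip": [18,18,18,18,18,18,18,18]}}

```text
time_s: 24.15
tcp_pos: [0.6168, 0.128, 0.1021]
ee_rot: [[0.988, -0.156, -0.002], [-0.156, -0.988, -0.002], [-0.002, 0.002, -1.0]]
wrist_force: [-2.3, -5.5, 8.1]
gripper_width: 0.3
gripper_force: 30.0
```

{"method": "step_arm", "body": {"linear": [[0,-5,0],[0,-5,0],[0,-5,0],[0,-5,0],[0,-5,0],[0,-5,0],[0,-5,0],[0,-5,0],[0,-5,0],[0,-5,0]], "delta_rot": [[0,0,0],[0,0,0],[0,0,0],[0,0,0],[0,0,0],[0,0,0],[0,0,0],[0,0,0],[0,0,0],[0,0,0]], "grip": [18,18,18,18,18,18,18,18,18,18]}}

```text
time_s: 25.4
tcp_pos: [0.6243, 0.1769, 0.1021]
ee_rot: [[0.988, -0.156, -0.003], [-0.156, -0.988, -0.003], [-0.003, 0.003, -1.0]]
wrist_force: [-1.2, -3.7, 1.9]
gripper_width: 0.294
gripper_force: 30.0
```

{"method": "step_arm", "body": {"linear": [[0,-5,0],[0,-5,0],[0,-5,0],[0,-5,0],[0,-5,0],[0,-5,0],[0,-5,0],[0,0,0]], "delta_rot": [[0,0,0],[0,0,0],[0,0,0],[0,0,0],[0,0,0],[0,0,0],[0,0,0],[0,0,0]], "grip": [18,18,18,18,18,18,18,18]}}

```text
time_s: 26.4
tcp_pos: [0.6309, 0.2136, 0.102]
ee_rot: [[0.988, -0.156, 0.0], [-0.156, -0.988, 0.001], [-0.0, -0.001, -1.0]]
wrist_force: [-2.2, -2.4, 2.3]
gripper_width: 0.296
gripper_force: 30.0
```

Run:
```python
from h import *
s=sense();print(np.round(s['tcp_pos'],4),np.round(s['wrist_force'],1),s['time_s'])
a=capture('top')['img'][100:230,100:310,::-1];b=capture('side')['img'][60:260,150:350,::-1]
o=np.zeros((400,800,3),np.uint8);a=cv2.resize(a,(400,248));b=cv2.resize(b,(400,400));o[:248,:400]=a;o[:,400:]=b
cv2.imwrite('pics/d5.png',o)
for n in('top','side'):
  c=capture(n)
  for r in landmark_of(n,'disc1'):print(n,round(r['score'],2),np.round(r['point']),at_z(c,r['point'],.01)[:2].round(3))
```

```text
[0.6309 0.2136 0.102 ] [-2.2 -2.4  2.3] 26.4
top 0.64 [168. 184.] [0.589 0.258]
top 0.61 [166. 170.] [0.635 0.265]
```

View pics/d5.png

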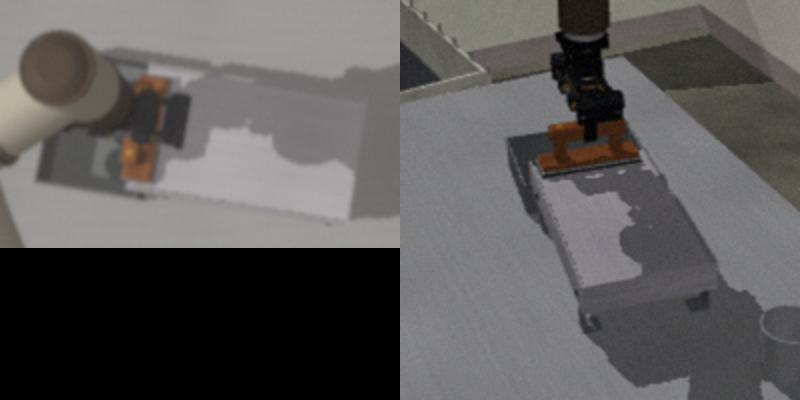

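The block is at the lip (top crop (150,130)), and the deck behind it is clear. I'll lift, head back, and check the pan on the way.

{"method": "step_arm", "body": {"linear": [[0,0,-10],[0,0,-30],[0,0,-40],[-10,53,0],[-10,53,0],[-10,53,0],[-10,53,0],[-10,53,0],[-10,53,0],[-10,53,0]], "delta_rot": [[0,0,0],[0,0,0],[0,0,0],[0,0,0],[0,0,0],[0,0,0],[0,0,0],[0,0,0],[0,0,0],[0,0,0]], "grip": [18,18,18,18,18,18,18,18,18,18]}}

```text
time_s: 27.95
tcp_pos: [0.5026, -0.144, 0.1816]
ee_rot: [[0.988, -0.156, -0.001], [-0.156, -0.988, 0.001], [-0.001, -0.001, -1.0]]
wrist_force: [2.4, -0.5, -3.2]
gripper_width: 0.297
gripper_force: 30.0
```

Run:
```python
from h import *
for n in('top','side'):
  c=capture(n)
  if n=='top':cv2.imwrite('pics/d6.png',cv2.resize(c['img'][110:225,100:310,::-1],None,fx=3.5,fy=3.5,interpolation=cv2.INTER_CUBIC))
  for r in landmark_of(n,'disc1'):print(n,round(r['score'],2),np.round(r['point']),at_z(c,r['point'],.005)[:2].round(3))
```

```text
top 0.72 [171. 148.] [0.709 0.255]
top 0.69 [164. 183.] [0.594 0.276]
top 0.47 [163. 169.] [0.64  0.279]
```

View pics/d6.png

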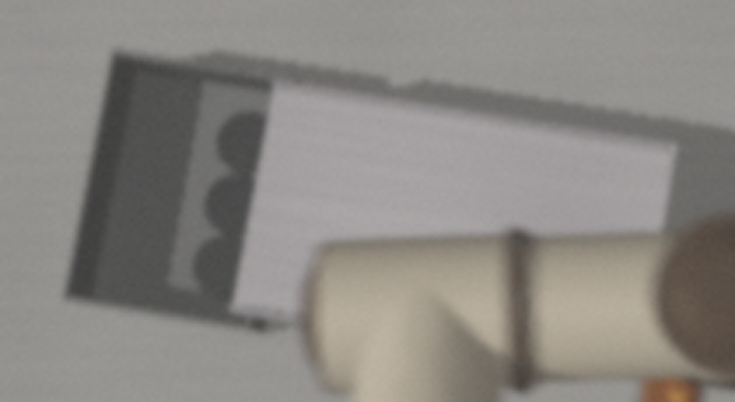

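All three discs lie in the pan, at crop pixels (242,140), (230,200) and (215,268). Now I'll take the block back to its mat.

{"method": "step_arm", "body": {"linear": [[-10,52,0],[-10,52,0],[-10,53,0],[-9,53,0],[0,0,20],[0,0,50],[0,0,50],[0,0,30],[0,0,10],[0,0,0]], "delta_rot": [[0,0,0],[0,0,0],[0,0,0],[0,0,0.08],[0,0,0.08],[0,0,0],[0,0,0],[0,0,0],[0,0,0],[0,0,0]], "grip": [18,18,18,18,18,18,18,18,18,18]}}

```text
time_s: 29.4
tcp_pos: [0.4334, -0.344, 0.0222]
ee_rot: [[0.951, -0.31, -0.0], [-0.31, -0.951, -0.0], [-0.0, 0.0, -1.0]]
wrist_force: [0.1, 0.4, -3.5]
gripper_width: 0.299
gripper_force: 30.0
```

{"method": "step_arm", "body": {"linear": [[0,0,2],[0,0,1],[0,0,0],[0,0,0]], "delta_rot": [[0,0,0],[0,0,0],[0,0,0],[0,0,0]], "grip": [18,18,18,18]}}

```text
time_s: 29.9
tcp_pos: [0.4327, -0.3444, 0.0196]
ee_rot: [[0.95, -0.312, 0.001], [-0.312, -0.95, -0.0], [0.001, 0.0, -1.0]]
wrist_force: [-0.3, 0.1, -4.1]
gripper_width: 0.296
gripper_force: 30.0
```

{"method": "step_arm", "body": {"linear": [[0,0,1.5],[0,0,1.5],[0,0,0.5],[0,0,0]], "delta_rot": [[0,0,0],[0,0,0],[0,0,0],[0,0,0]], "grip": [18,18,18,18]}}

```text
time_s: 30.4
tcp_pos: [0.4321, -0.3444, 0.0165]
ee_rot: [[0.95, -0.311, -0.001], [-0.311, -0.95, -0.0], [-0.001, 0.0, -1.0]]
wrist_force: [-5.2, 0.9, 5.8]
gripper_width: 0.295
gripper_force: 30.0
```

Wrist force of 5.8 N confirms contact with the mat. I'll ease off, release and back away.

{"method": "step_arm", "body": {"linear": [[0,0,-0.8],[0,0,0],[0,0,0],[0,0,0],[0,0,0],[0,0,0],[0,0,0],[0,0,0]], "delta_rot": [[0,0,0],[0,0,0],[0,0,0],[0,0,0],[0,0,0],[0,0,0],[0,0,0],[0,0,0]], "grip": [18,60,60,60,60,60,60,60]}}

```text
time_s: 31.4
tcp_pos: [0.4326, -0.3443, 0.0166]
ee_rot: [[0.95, -0.312, 0.0], [-0.312, -0.95, -0.0], [0.0, -0.0, -1.0]]
wrist_force: [0.0, 0.2, -0.3]
gripper_width: 0.685
gripper_force: 0.0
```

{"method": "step_arm", "body": {"linear": [[0,0,-10],[0,0,-30],[0,0,-40],[0,0,-40],[0,0,-40],[0,0,-30],[0,0,0],[0,0,0],[0,0,0]], "delta_rot": [[0,0,0],[0,0,0],[0,0,0],[0,0,0],[0,0,0],[0,0,0],[0,0,0],[0,0,0],[0,0,0]], "grip": [60,60,60,60,60,60,60,60,60]}}

```text
time_s: 32.52
tcp_pos: [0.4318, -0.3439, 0.2054]
ee_rot: [[0.95, -0.312, -0.002], [-0.312, -0.95, 0.001], [-0.003, -0.0, -1.0]]
wrist_force: [-1.5, -0.2, 0.7]
gripper_width: 0.692
gripper_force: 0.0
```

```bash
python3 w.py w9
python3 - <<'E'
from h import *
for n in('top','side'):
  c=capture(n)
  for l,z in (('block',.004),('block_grip',.069),('mug',0),('wheel',0),('disc1',.005)):
    for r in landmark_of(n,l)[:3]:print(n,l,round(r['score'],2),at_z(c,r['point'],z)[:2].round(3))
E
```

```text
[ 0.4318 -0.3439  0.2054] [[0.95, -0.312, -0.002], [-0.312, -0.95, 0.001], [-0.003, -0.0, -1.0]] [-1.50246247 -0.20625076  0.70927228]
block_grip 0.78 [254. 177.] [ 0.4311 -0.3427  0.069 ]
block 0.7 [254. 163.] [ 0.4328 -0.3435  0.004 ]
block 0.4 [255. 176.] [ 0.417  -0.3392  0.004 ]
block 0.91 [ 442.2 -348.2   42.3  149.8   71.8]
mat 0.61 [ 434.3 -349.2  111.4  219.8   73.2]
top block 0.5 [ 0.436 -0.346]
top block_grip 0.59 [ 0.43  -0.342]
top mug 0.85 [ 0.701 -0.286]
top wheel 0.98 [ 0.626 -0.46 ]
top wheel 0.55 [ 0.434 -0.361]
top disc1 0.78 [0.589 0.273]
top disc1 0.53 [0.645 0.263]
top disc1 0.48 [0.701 0.257]
side block 0.9 [ 0.426 -0.35 ]
side block_grip 0.49 [ 0.41  -0.398]
side mug 0.8 [ 0.695 -0.298]
side mug 0.66 [0.7   0.372]
side wheel 0.67 [ 0.625 -0.458]
```

```bash
python3 -c "
from station import *
print(finish_job())"
```

```text
the job is handed in; nothing more can be done
None
```

I handed the job in at about 33 s: all three discs are in the catch pan, the block is back upright on its mat and released, and the mug and wheel are unmoved in the final images; the judge's result wasn't returned.

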